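# Reset a slipped peg on a stick dulcimer

## Task

The pale peg of the instrument lying face down on the club-room table has slipped: it stands proud and the pull of its string has turned it back. Turn it clockwise (seen from above), by less than half a turn, until its flat button lies lengthwise in line with the neck like the buttons of the two dark pegs, press it fully home into its tapered hole before letting go so that it holds there, and leave the dark pegs as they are.

Things in the scene. Friction and masses are not known exactly. Their poses are not given: they have to be found in the camera images.
- pale_button (a point): Centre of the flat thumb button of the pale (cream) peg, the one to set; z up. Button 26 mm wide along its y axis, 10 mm thick along x (grip across this), 24 mm tall, on a collar 16 mm across. At the start 93 to 95 mm above the table, its y axis 40 to 63 degrees anticlockwise (from above) of the dark buttons' y axes. About 80 mm above the table when home.
- pale_slide (a joint): How far (m) the pale peg has been pressed down: 0 to 0.002 at the start. Sliding takes about 10 N; at 0.0135 its taper begins to bite and the push rises. Pushed with 15 to 24 N it is home (0.014 to 0.018) and stays down; it can go no farther than 0.018.
- pale_peg (a joint): How far (rad) the pale peg is turned clockwise seen from above: 0 at the start, at most 1.9. Until home it turns easily (under 0.05 N m), but its string springs it back to 0 when let go; once home it takes up to 0.2 N m to turn while pressed and stays where it is (within 3 degrees) when let go.
- dark_a_button (a point): Centre of the button of one dark brown peg, same shape and axes as the pale one, fully home: 81 mm above the table. Its y axis lies lengthwise along the instrument. Leave alone.
- dark_b_button (a point): Centre of the button of the other dark brown peg, like the first. Leave alone. The three pegs stand in one row along the middle of the head, neighbours 90 mm apart, in any order.
- dulcimer: The instrument, fixed, lying face down: origin on the table under the centre of its head, y axis lengthwise towards the tip of the head, z up. Head 70 mm wide (x) and 290 mm long (y), upper face 45 mm above the table, pegs at y = -90, 0 and 90 mm. Neck (46 mm wide) and sound box (180 x 240 mm, 66 mm tall) reach from y = -135 to -600 mm.

How it is judged:
By the outcome, as a careful person would: the job done as asked, in the order asked, and still so for the second after the job is handed in, with the robot touching nothing.
It also fails if it takes over 32 s, if anything falls off the work surface, if the arm or the gripper's body presses on something with over 40 N, if the wrist force passes 120 N, or if a joint passes its speed limit or range.

## Robot

A 6-joint arm with a two-finger parallel gripper is mounted at the origin on the work surface. World frame = base frame: x ahead of the robot, y to its left, z up, the work surface at z = 0. Lengths are in mm, angles in rad, forces in N, time in s.
With the tool pointing down it reaches from about 350 to 775 mm from the base axis. Payload 7.3 kg.
Tool frame: the origin (TCP) lies between the finger pads; the fingertips stand 17 mm ahead of it and the grasp point (between the pads) lies 2 mm behind it; z points along the fingers, y is the direction in which the jaws open and shut (so a half turn about z gives the same grasp; the last joint's range is limited). The gripper opens to 92 mm and grips with 3 to 60 N. Pads are 19 mm wide; open, the fingers measure 130 mm over their backs; the gripper's body (75 mm by 190 mm) begins 47 mm behind the grasp point.
Start: joints at [-1.431, 0.342, 1.524, -0, 1.275, -0.146], TCP at [148.033, -503.716, 243.741] pointing down, gripper open.
Joint ranges: [-2.53, 2.53], [-0.77, 2.02], [0.04, 2.7], [-1, 4.14], [0.28, 2.66], [-3.11, 3.11]. Speed limits (rad/s): [2.57, 2.57, 3.14, 3.14, 3.14, 3.14].

## Interface

Orientations are given as [roll, pitch, yaw] about the fixed x, y, z axes, in that order (R = Rz(yaw) Ry(pitch) Rx(roll)).
In Python, from plant import get_obs, capture, get_calibration, close_job gives the robot as it stands.
- The arm moves only by the tool carry_out, never from a script. Its argument "moves" is one flat list of numbers, 7 for each row, row after row: the shift along the tool's x, y, z normalised to -1 to 1, where 1 is 40 cm, then the turn, a rotation vector about the tool's x, y, z normalised to -1 to 1, where 1 is 30 degrees, then the opening, from 0 (shut) to 1 (fully open). A call has exactly 8 rows; each row is the pose to reach, as a shift and turn from the pose measured when the call began, along the tool's axes at that moment; what a row does not reach only later rows make up. A row lasts 1/10 s, in which the tool goes at most 50 mm and 8.59 degrees, less where a joint would pass 70% of its speed; a pose out of reach is approached as far as the arm can. A call with a number of a shift or a turn outside -1 to 1 is refused whole. A call with a gripper value outside its range is refused whole. The fingers move at their own pace and stop on an object; the grip force is fixed at half the most. Time passes only in rows, so rows that repeat a pose let the fingers close, or fill a call up. It gives the time, the measured TCP pose, the force and the opening at its end, in the units of the state.
- get_obs(): the state, without advancing time (a new reading comes with each control period).
- capture(name): name is "side" or "top" or "wrist"; returns the picture (400x640x3 uint8, red, green, blue); there is no depth.
- get_calibration(name): a dict with "vfov" (degrees; the focal length in pixels is half the picture's height over the tangent of half this angle, whatever the lens; pixels are square), "cx", "cy" (the principal point, pixels), "cam_to_world" (4x4, takes a point from camera to world coordinates). Camera axes: x right, y up, looking along -z (the intrinsics and any distortion apply to the point x, -y, -z); pixel columns grow to the right and rows downward; lengths in mm; the calibration is good to about 2 mm. The wrist camera is an equidistant fisheye: a pixel r from the principal point sees the ray r / f radians off the axis. A picture is of the moment at which its call begins: read the wrist's pose just before it. get_calibration takes no time and is no camera call; for the wrist camera it gives the pose at the moment of the call.
- close_job(): hands the job in, once; it reports no verdict.
The state is a dict: "time": time; "joint_positions": joint angles; "dq": joint speeds; "tau": joint torques, N m; "tool_pos": TCP position; "tcp_rot": TCP orientation; "contact_force": force on the tool from outside, world axes, zero at the start; "moment": the same for the moment, N m; "grip_width": finger opening in mm.
Only numpy, scipy, OpenCV 4.12 (cv2) and the standard library are available. Lean on these libraries where they do the work, as an engineer would, in place of code of your own. Each camera call takes 0.05 s, during which the arm holds its last target.

## Working session

There is one attempt and no reset: what is moved stays moved. The work goes in short steps, Python scripts to look and compute and a tool call to move; the robot and the scene stay as the last step left them, time stands still between calls to the robot, and variables do not carry over. Pictures are saved under pics/ and viewed, and the job is handed in when it is done.

Besides the shell and the picture viewer there is one more tool, called as a command line: name --argument value ..., lists and objects as JSON in quotes. carry_out: Moves the arm, as the interface text tells. Scaled input: -1 to 1 covers 40 cm each way for a shift and 30 degrees each way for a turn. Its arguments: {"type":"object","properties":{"moves":{"type":"array","items":{"type":"number"}}},"required":["moves"]}

```bash
mkdir -p pics; ls
python3 - <<'E'
from plant import *
import cv2,json
o=get_obs();print(o)
for n in("side","top","wrist"):
    print(n,get_calibration(n))
    cv2.imwrite(f"pics/{n}0.png",capture(n)[:,:,::-1])
E
```

```text
pics
{'time': 0.0, 'joint_positions': array([-1.43098779e+00,  3.42712626e-01,  1.52502684e+00, -1.49793290e-05,
        1.27539493e+00, -1.45986020e-01]), 'dq': array([-1.19416184e-03,  3.42563804e-04, -2.63427832e-04, -3.37371202e-05,
       -2.50159113e-04,  6.39147700e-04]), 'tau': array([-7.31832642e-04, -4.31250715e+01, -2.44217044e+01,  7.17785186e-02,
        5.59201394e-02, -8.23581058e-05]), 'tool_pos': array([ 147.9778125 , -503.31174047,  243.04675629]), 'tcp_rot': array([-3.14006523e+00, -2.10102348e-04,  2.85798766e-01]), 'contact_force': array([ 0.01605827, -0.93320961,  0.08500871]), 'moment': array([ 0.01771726, -0.04684577,  0.02282195]), 'grip_width': 91.70232470784708}
side {'vfov': 46.28036219388008, 'cx': 327.3242716490479, 'cy': 201.0157293747338, 'cam_to_world': array([[ 8.05573913e-01,  3.63758704e-01, -4.67686088e-01,
         2.55862834e+02],
       [-5.92067984e-01,  5.24193576e-01, -6.12108322e-01,
        -3.29537369e+02],
       [ 2.24983129e-02,  7.70000455e-01,  6.37646552e-01,
         5.04029753e+02],
       [ 0.00000000e+00,  0.00000000e+00,  0.000
[... 223 characters left out ...]
       [-9.99330935e-01, -1.98327283e-02, -3.07301904e-02,
         7.04869907e+01],
       [-3.37160199e-02,  1.73922777e-01,  9.84181943e-01,
         7.46679219e+02],
       [ 0.00000000e+00,  0.00000000e+00,  0.00000000e+00,
         1.00000000e+00]])}
wrist {'vfov': 65.70646984690485, 'cx': 320.01973897912654, 'cy': 201.32075097995232, 'cam_to_world': array([[ 2.82213030e-01,  9.18316292e-01,  2.77580607e-01,
         2.22501601e+02],
       [-9.59350048e-01,  2.70688239e-01,  7.98458651e-02,
        -4.81974316e+02],
       [-1.81404695e-03, -2.88830512e-01,  9.57378527e-01,
         3.84365731e+02],
       [ 0.00000000e+00,  0.00000000e+00,  0.00000000e+00,
         1.00000000e+00]])}
```

View pics/side0.png

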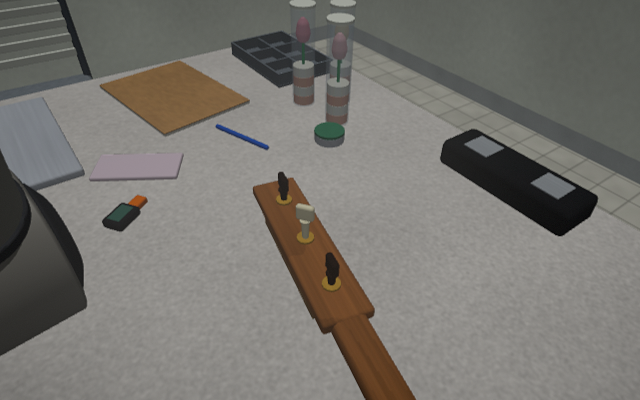

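View pics/top0.png

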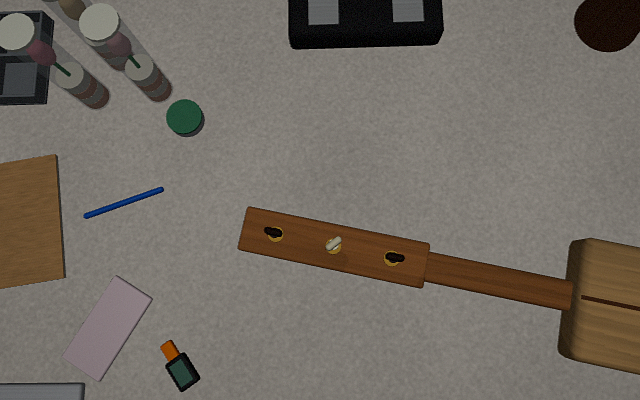

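View pics/wrist0.png

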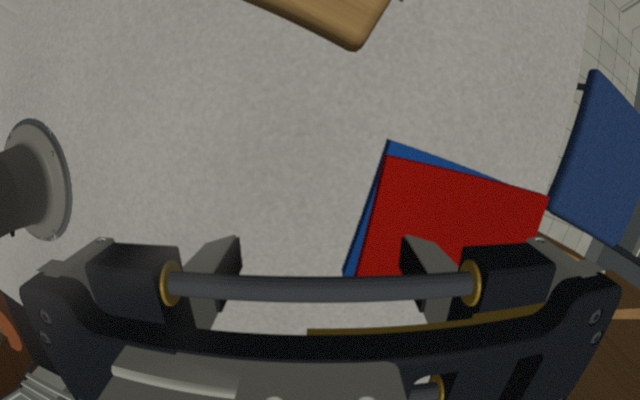

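The side view shows the pale peg at (305,215), between the dark pegs at (283,185) and (331,268). In the top view it is at (333,244), with the dark pegs at (273,233) and (394,258). The neck points right, towards -y. I'll zoom in and measure.

```bash
cat > h.py <<'E'
import numpy as np,cv2
from plant import *
def ray(n,uv,c=None):
    c=c or get_calibration(n);f=200/np.tan(np.radians(c["vfov"]/2))
    x=(uv[0]-c["cx"]);y=(uv[1]-c["cy"])
    if n=="wrist":
        r=np.hypot(x,y);t=r/f;d=np.array([x/r*np.sin(t),-y/r*np.sin(t),-np.cos(t)]) if r>0 else np.array([0,0,-1.])
    else: d=np.array([x/f,-y/f,-1.]);d/=np.linalg.norm(d)
    M=c["cam_to_world"];return M[:3,3],M[:3,:3]@d
def onz(n,uv,z,c=None):
    p,d=ray(n,uv,c);return p+d*(z-p[2])/d[2]
def tri(r1,r2):
    (p,d),(q,e)=r1,r2
    s=np.linalg.lstsq(np.c_[d,-e],q-p,rcond=None)[0]
    a,b=p+s[0]*d,q+s[1]*e
    return (a+b)/2,np.linalg.norm(a-b)
E
python3 - <<'E'
import cv2
a=cv2.imread("pics/top0.png")[200:290,230:430];b=cv2.imread("pics/side0.png")[160:300,240:380]
cv2.imwrite("pics/tz.png",cv2.resize(a,None,fx=4,fy=4,interpolation=cv2.INTER_CUBIC))
cv2.imwrite("pics/sz.png",cv2.resize(b,None,fx=4,fy=4,interpolation=cv2.INTER_CUBIC))
E
```

```text
(no output)
```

View pics/tz.png

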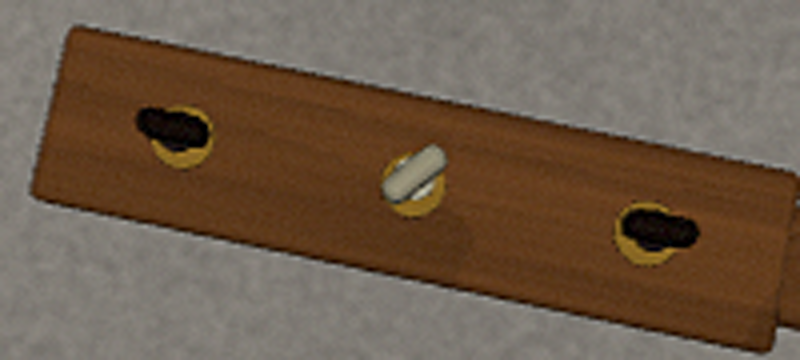

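View pics/sz.png

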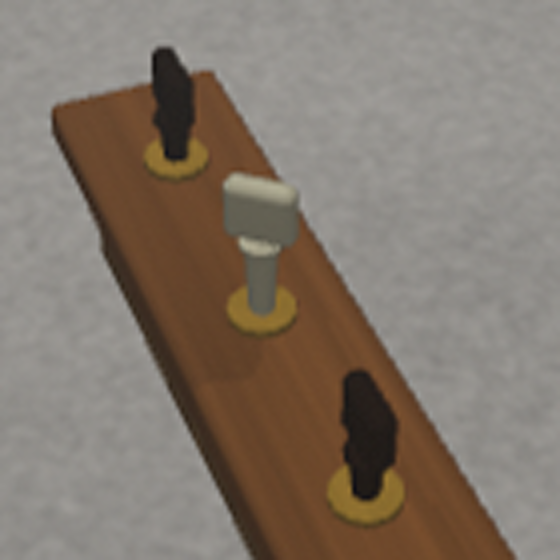

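Run:
```python
from h import *
t=cv2.imread("pics/top0.png");h=cv2.cvtColor(t,cv2.COLOR_BGR2HSV);c=get_calibration("top")
# head
m=((h[...,1]>90)|(h[...,2]<50)).astype(np.uint8);m[:195]=0;m[300:]=0;m[:,:230]=0;m[:,422:]=0
cs=max(cv2.findContours(m,0,2)[0],key=cv2.contourArea);pts=cs[:,0]
W=np.array([onz("top",p,45,c)[:2] for p in pts],np.float32)
print("head rect",cv2.minAreaRect(W))
# edges: long sides
for side in(0,1):
    q=[]
    for u in range(260,415):
        v=pts[pts[:,0]==u][:,1]
        if len(v):q.append(onz("top",(u,v.min()-.5 if side==0 else v.max()+.5),45,c)[:2])
    l=cv2.fitLine(np.array(q,np.float32),cv2.DIST_HUBER,0,.01,.01).ravel();print(side,l,np.degrees(np.arctan2(l[1],l[0])))
roi=t[225:262,315:352];hs=h[225:262,315:352]
print("S");print(hs[5:32,8:32,1]);print("V");print(hs[5:32,8:32,2])
```

```text
head rect ((518.5152587890625, 63.807159423828125), (285.23822021484375, 69.51336669921875), 77.25150299072266)
0 [2.2606562e-01 9.7411209e-01 5.5280127e+02 6.1804504e+01] 76.93445
1 [2.2100230e-01 9.7527331e-01 4.8236307e+02 5.8312340e+01] 77.232086
S
[[198 198 187 170 172 184 207 187 173 173 183 183 194 190 168 172 185 172
  192 186 193 189 180 179]
 [185 178 173 202 182 172 173 176 174 198 194 174 169 172 182 187 171 171
  182 183 186 177 171 171]
 [183 178 191 181 181 186 178 189 189 191 195 180 169 178 184 167 176 184
  174 180 189 173 190 180]
 [177 180 174 191 181 165 184 171 184 169 183 173 176 182 169 177 193 186
  184 185 171 171 162 167]
 [188 180 187 163 174 198 174 177 174 184 181 177 175 198 190 198 185 184
  161 172 167 178 184 189]
 [180 180 177 169 171 175 184 173 174 178 176 189 178 182 215 193 184 198
  195 173 178 178 173 182]
 [175 181 193 189 166 179 173 202 166 188 180 199 204 161  77  65 130 193
  187 189 186 156 173 199]
 [176 183 200 161 173 195 185 179 177 186 195 223 110  44  44  43  45  77
  175 206 166 187 203 185]
 [178 177 175 177 176 191 179 196 205 2
[... 3910 characters left out ...]
88  90  90  78  59  45  84 109 135 132 133 132 136 133 131 124 101
   93  97  94  96  93  97]
 [ 88  87  90  91 101 115 135 138 140 139 139 137 132 131 133 142  95  86
   93  96  92  94  99  95]
 [ 89  91  84  86  86 101 139 142 139 138 134 134 136 138 115  73  79  81
   86  86  97  98  99  97]
 [ 84  82  83  86  82  82  89 115 128 145 141 140 115 110  84  82  84  84
   84  82  88  93  96 102]
 [ 87  86  84  87  86  83  78  81  55  83  56  56  78  84  82  88  92  88
   88  85  84  82  85  94]
 [ 90  88  90  88  85  89  88  83  82  82  89  84  80  83  83  88  79  80
   83  87  84  84  80  95]
 [ 91  86  85  90  86  86  89  92  87  88  85  86  81  84  82  82  81  83
   84  82  85  81  82  85]]
```

Run:
```python
from h import *
t=cv2.imread("pics/top0.png");c=get_calibration("top")
k=8
h=cv2.cvtColor(cv2.resize(t,None,fx=k,fy=k,interpolation=cv2.INTER_CUBIC),cv2.COLOR_BGR2HSV)
m=((h[...,1]<75)&(h[...,2]>110)).astype(np.uint8)
R=np.zeros_like(m);R[225*k:262*k,315*k:352*k]=1;m*=R
n,l,s,ce=cv2.connectedComponentsWithStats(m);print([(s[i][4],(ce[i]+.5)/k-.5) for i in range(1,n) if s[i][4]>500])
i=1+np.argmax(s[1:,4]);ct=max(cv2.findContours((l==i).astype(np.uint8),0,2)[0],key=cv2.contourArea)[:,0]
W=np.array([onz("top",(p+.5)/k-.5,106,c)[:2] for p in ct],np.float32)
r=cv2.minAreaRect(W);print(r)
b=cv2.boxPoints(r);e=max([b[1]-b[0],b[2]-b[1]],key=np.linalg.norm);print("ang",np.degrees(np.arctan2(e[1],e[0]))%180)
mm=cv2.moments(W.reshape(-1,1,2));print(mm['m10']/mm['m00'],mm['m01']/mm['m00'])
an=.5*np.degrees(np.arctan2(2*mm['mu11'],mm['mu20']-mm['mu02']))%180;print("momang",an)
# gold rings at z~46
g=((h[...,0]>17)&(h[...,0]<30)&(h[...,1]>150)&(h[...,2]>110)).astype(np.uint8)
for u in((265,290),(320,346),(380,406)):
    q=np.zeros_like(g);q[220*k:272*k,u[0]*k:u[1]*k]=1;q*=g
    y,x=np.nonzero(q);hull=cv2.convexHull(np.c_[x,y].astype(np.int32))
    (cx,cy),rad=cv2.minEnclosingCircle(hull);print(u,len(x),(cx/k,cy/k),rad/k,onz("top",((cx+.5)/k-.5,(cy+.5)/k-.5),46,c))
# side
s_=cv2.imread("pics/side0.png");h2=cv2.cvtColor(s_,cv2.COLOR_BGR2HSV);m2=((h2[...,1]<75)&(h2[...,2]>80)).astype(np.uint8);q=np.zeros_like(m2);q[200:224,290:320]=1
print((m2*q)[200:224,290:320])
```

```text
[(np.int32(588), array([348.34268707, 225.15391156])), (np.int32(6107), array([333.07926355, 242.57746234])), (np.int32(680), array([335.31966912, 247.40238971]))]
((519.1578979492188, 63.219886779785156), (10.003787994384766, 24.13162612915039), 36.50157928466797)
ang 126.50153
518.5604023488047 62.780511445540505
momang 127.15380381173637
(265, 290) 4150 (275.6647644042969, 234.06251525878906) 7.997882843017578 [538.84715311 150.92390201  46.        ]
(320, 346) 3755 (333.3426513671875, 245.98016357421875) 8.072539329528809 [519.01167229  62.44925855  46.        ]
(380, 406) 4253 (391.6932373046875, 258.2814025878906) 8.385371208190918 [498.92756239 -25.47645237  46.        ]
[[0 0 0 0 0 0 0 0 0 0 0 0 0 0 0 0 0 1 1 1 1 1 1 1 1 1 1 1 1 1]
 [0 0 0 0 0 0 0 0 0 0 0 0 0 0 0 0 0 1 1 1 1 1 1 1 1 1 1 1 1 1]
 [0 0 0 0 0 0 0 0 0 0 0 0 0 0 0 0 0 0 1 1 1 1 1 1 1 1 1 1 1 1]
 [0 0 0 0 0 0 0 0 1 1 1 0 0 0 0 0 0 0 0 1 1 1 1 1 1 1 1 1 1 1]
 [0 0 0 0 0 0 0 1 1 1 1 1 1 1 1 1 0 0 0 1 1 1 1 1 1 1 1 1 1 1]
 [0 0 0 0 0 0 1 1 1 1 1 1 1 1 1 1 1 1 1 1 1 1 1 1 1 1 1 1 1 1]
 [0 0 0 0 0 0 1 1 1 1 1 1 1 1 1 1 1
[... 399 characters left out ...]
1 1 1]
 [0 0 0 0 0 0 1 1 1 1 1 1 1 1 1 1 1 1 1 1 1 1 1 1 0 1 1 1 1 1]
 [0 0 0 0 0 0 1 1 1 1 1 1 1 1 1 1 1 1 1 1 1 1 1 1 0 0 1 1 1 1]
 [0 0 0 0 0 0 1 1 1 1 1 1 1 1 1 1 1 1 1 1 1 1 1 1 0 0 1 1 1 1]
 [0 0 0 0 0 0 1 1 1 1 1 1 1 1 1 1 1 1 1 1 1 1 1 1 0 0 0 1 1 1]
 [0 0 0 0 0 0 1 1 1 1 1 1 1 1 1 1 1 1 1 1 1 1 1 1 0 0 0 1 1 1]
 [0 0 0 0 0 0 0 1 1 1 1 1 1 1 1 1 1 1 1 1 1 1 1 1 0 0 0 0 1 1]
 [0 0 0 0 0 0 0 0 0 0 1 1 1 1 1 1 1 1 1 1 1 1 1 1 0 0 0 0 0 1]
 [0 0 0 0 0 0 0 0 0 0 1 1 1 1 1 1 1 1 1 1 1 1 1 0 0 0 0 0 0 1]
 [0 0 0 0 0 0 0 0 0 0 1 1 1 1 1 1 1 1 1 1 1 0 0 0 0 0 0 0 0 0]
 [0 0 0 0 0 0 0 0 0 0 1 1 1 1 1 1 1 1 1 1 0 0 0 0 0 0 0 0 0 0]
 [0 0 0 0 0 0 0 0 0 0 0 1 1 1 1 1 1 1 1 1 0 0 0 0 0 0 0 0 0 0]]
```

carry_out --moves '[0.65,-0.55,0,0,0,-1,1,0.65,-0.55,0,0,0,-1,1,0.65,-0.55,0,0,0,-1,1,0.65,-0.55,0,0,0,-1,1,0.65,-0.55,0,0,0,-1,1,0.65,-0.55,0,0,0,-1,1,0.65,-0.55,0,0,0,-1,1,0.65,-0.55,0,0,0,-1,1]'

```text
time: 0.95
tool_pos: [337.0, -215.2, 243.5]
tcp_rot: [-3.14, -0.002, 0.815]
contact_force: [0.2, -0.5, 0.7]
grip_width: 91.9
```

```bash
cat > to.py <<'E'
import sys,numpy as np
from scipy.spatial.transform import Rotation as R
from plant import get_obs
x,y,z,yaw=map(float,sys.argv[1:5])
o=get_obs();A=R.from_euler('xyz',o['tcp_rot']);T=R.from_euler('xyz',[np.pi,0,np.radians(yaw)])
print('t',o['time'],'pos',o['tool_pos'].round(1),'rpy',np.degrees(o['tcp_rot']).round(1),'F',o['contact_force'].round(1),'M',o['moment'].round(2),'w',round(o['grip_width'],1))
print('shift',(A.inv().apply(np.array([x,y,z])-o['tool_pos'])/400).round(4),'rot',(np.degrees((A.inv()*T).as_rotvec())/30).round(3),'q6',o['joint_positions'][5].round(2))
E
python3 to.py 519 62.7 200 127
```

```text
t 0.95 pos [ 337.  -215.2  243.5] rpy [-1.799e+02 -1.000e-01  4.670e+01] F [ 0.2 -0.5  0.7] M [-0.04 -0.07  0.02] w 91.9
shift [ 0.8174 -0.1451  0.1106] rot [ 0.    -0.005 -2.677] q6 -0.01
```

carry_out --moves '[0.82,-0.145,0.1,0,0,-1,1,0.82,-0.145,0.1,0,0,-1,1,0.82,-0.145,0.1,0,0,-1,1,0.82,-0.145,0.1,0,0,-1,1,0.82,-0.145,0.1,0,0,-1,1,0.82,-0.145,0.1,0,0,-1,1,0.82,-0.145,0.1,0,0,-1,1,0.82,-0.145,0.1,0,0,-1,1]'

```text
time: 1.75
tool_pos: [521.3, 66.3, 203.0]
tcp_rot: [-3.141, -0.003, 1.343]
contact_force: [0.4, -0.2, 0.7]
grip_width: 91.6
```

carry_out --moves '[0,0,0,0,0,-1,0.6,0,0,0,0,0,-1,0.6,0,0,0,0,0,-1,0.6,0,0,0,0,0,-1,0.6,0,0,0,0,0,-1,0.6,0,0,0,0,0,-1,0.6,0,0,0,0,0,-1,0.6,0,0,0,0,0,-1,0.6]'

```text
time: 2.55
tool_pos: [521.3, 66.0, 203.0]
tcp_rot: [3.141, -0.003, 1.865]
contact_force: [0.2, -0.2, -0.3]
grip_width: 55.4
```

```bash
python3 to.py 519 62.7 150 127
python3 - <<'E'
from h import *
c=get_calibration("wrist");print(c["cam_to_world"][:3,3])
cv2.imwrite("pics/wrist1.png",capture("wrist")[:,:,::-1])
E
```

```text
t 2.55 pos [521.3  66.  203. ] rpy [180.   -0.2 106.9] F [ 0.2 -0.2 -0.3] M [-0.03 -0.14 -0.  ] w 55.4
shift [-0.0067 -0.0079  0.1324] rot [ 0.002 -0.006 -0.672] q6 -0.32
[498.30814431 139.83238212 344.46245921]
```

View pics/wrist1.png

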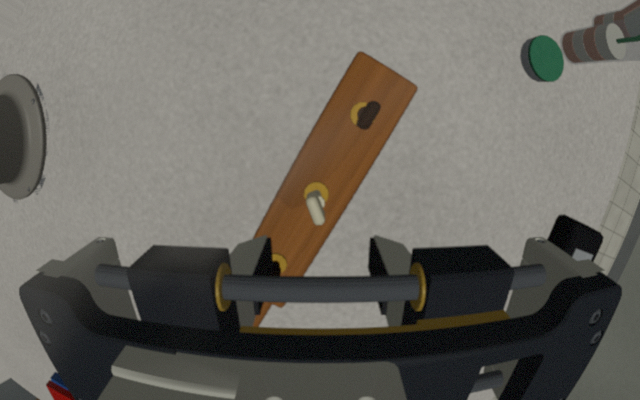

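The wrist view shows the pale button at about (317,208), between the open fingers and in line with the jaws' centre. I'll cross-check its position and axis from here.

Run:
```python
from h import *
t=cv2.imread("pics/wrist1.png");c=get_calibration("wrist")
cv2.imwrite("pics/wz.png",cv2.resize(t[175:240,280:360],None,fx=8,fy=8,interpolation=cv2.INTER_CUBIC))
k=8;b=cv2.resize(t,None,fx=k,fy=k,interpolation=cv2.INTER_CUBIC);h=cv2.cvtColor(b,cv2.COLOR_BGR2HSV)
m=((h[...,1]<80)&(h[...,2]>125)).astype(np.uint8);q=np.zeros_like(m);q[194*k:232*k,302*k:332*k]=1;m*=q
n,l,s,ce=cv2.connectedComponentsWithStats(m);print([(s[i][4],(ce[i]+.5)/k-.5) for i in range(1,n) if s[i][4]>300])
i=1+np.argmax(s[1:,4]);ct=max(cv2.findContours((l==i).astype(np.uint8),0,2)[0],key=cv2.contourArea)[:,0]
W=np.array([onz("wrist",(p+.5)/k-.5,106,c)[:2] for p in ct],np.float32);print(cv2.minAreaRect(W))
```

```text
[(np.int32(2444), array([321.53958674, 200.89085516])), (np.int32(17617), array([315.05572387, 211.06517497]))]
((517.4837646484375, 62.8438720703125), (8.565608978271484, 24.600746154785156), 37.809024810791016)
```

View pics/wz.png

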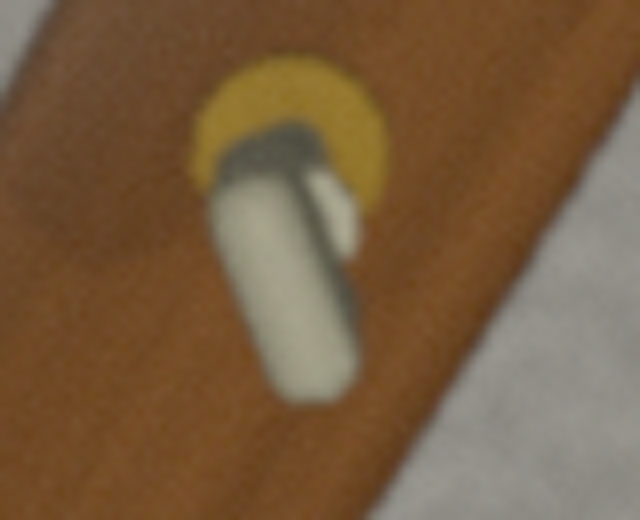

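carry_out --moves '[-0.006,-0.009,0,0,0,-0.3,0.6,-0.006,-0.009,0.03,0,0,-0.68,0.6,-0.006,-0.009,0.1,0,0,-0.68,0.6,-0.006,-0.009,0.16,0,0,-0.68,0.6,-0.006,-0.009,0.21,0,0,-0.68,0.6,-0.006,-0.009,0.24,0,0,-0.68,0.6,-0.006,-0.009,0.255,0,0,-0.68,0.6,-0.006,-0.009,0.255,0,0,-0.68,0.6]'

```text
time: 3.4
tool_pos: [518.4, 63.1, 100.7]
tcp_rot: [3.14, -0.003, 2.221]
contact_force: [0.4, -0.1, 0.2]
grip_width: 55.0
```

```bash
python3 to.py 518.5 62.8 101 127.3
python3 - <<'E'
from h import *
a=capture("side")[:,:,::-1];b=capture("wrist")[:,:,::-1]
cv2.imwrite("pics/m2.png",np.hstack([cv2.resize(a[140:300,220:380],(400,400)),cv2.resize(b[180:360,210:430],(400,400))]))
E
```

```text
t 3.4 pos [518.4  63.1 100.7] rpy [179.9  -0.2 127.3] F [ 0.4 -0.1  0.2] M [ 0.03 -0.14  0.01] w 55.0
shift [-0.0008 -0.0004 -0.0008] rot [ 0.002 -0.006 -0.001] q6 -0.68
```

View pics/m2.png

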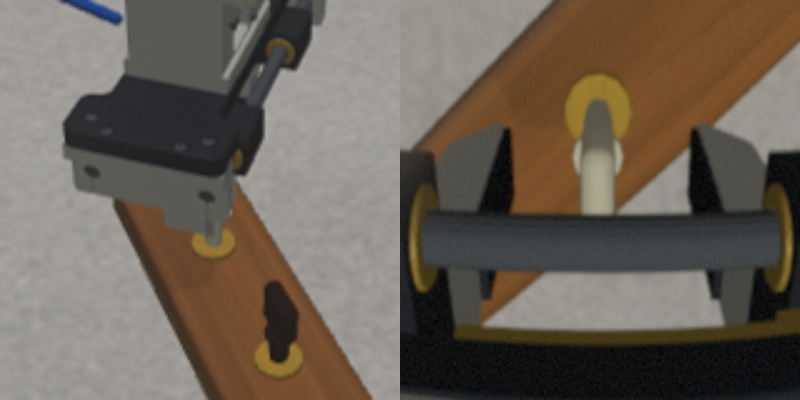

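The button is centred between the fingers and square to the pads. Closing now.

carry_out --moves '[0,0,0,0,0,0,0.3,0,0,0,0,0,0,0.15,0,0,0,0,0,0,0,0,0,0,0,0,0,0,0,0,0,0,0,0,0,0,0,0,0,0,0,0,0,0,0,0,0,0,0,0,0,0,0,0,0,0]'

```text
time: 4.3
tool_pos: [518.4, 62.7, 101.7]
tcp_rot: [3.14, -0.002, 2.221]
contact_force: [-3.5, -3.9, 4.2]
grip_width: 9.7
```

```bash
python3 to.py 518.5 62.8 101 77.2
python3 - <<'E'
from h import *
b=capture("wrist")[:,:,::-1]
cv2.imwrite("pics/w3.png",cv2.resize(b[150:330,210:430],(600,500)))
E
```

```text
t 4.3 pos [518.4  62.7 101.7] rpy [ 1.799e+02 -1.000e-01  1.273e+02] F [-3.5 -3.9  4.2] M [-0.74  0.62  0.04] w 9.7
shift [0.0001 0.0004 0.0019] rot [ 0.    -0.005  1.669] q6 -0.68
```

View pics/w3.png

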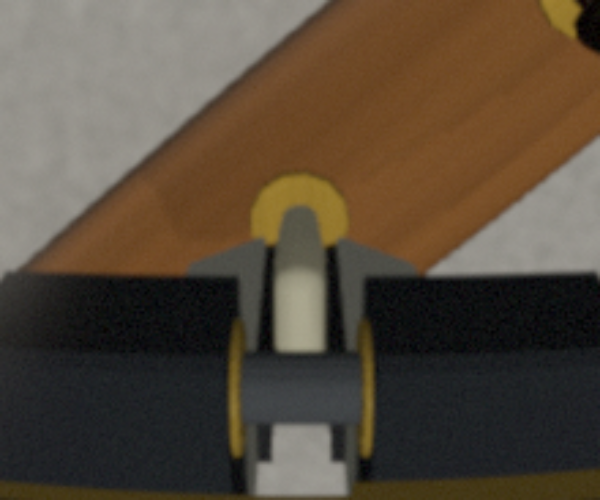

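carry_out --moves '[0,-0.0008,0,0,0,0.15,0,0,-0.0008,0,0,0,0.3,0,0,-0.0008,0,0,0,0.45,0,0,-0.0008,0,0,0,0.6,0,0,-0.0008,0,0,0,0.75,0,0,-0.0008,0,0,0,0.9,0,0,-0.0008,0,0,0,1,0,0,-0.0008,0,0,0,1,0]'

```text
time: 5.15
tool_pos: [518.4, 62.5, 101.8]
tcp_rot: [3.141, -0.003, 1.697]
contact_force: [-1.4, -1.0, 0.7]
grip_width: 9.6
```

```bash
python3 to.py 518.4 62.7 101 77.2
```

```text
t 5.15 pos [518.4  62.5 101.8] rpy [ 1.80e+02 -1.00e-01  9.73e+01] F [-1.4 -1.   0.7] M [-0.26 -0.    0.04] w 9.6
shift [0.0005 0.0001 0.002 ] rot [ 0.    -0.005  0.668] q6 -0.16
```

carry_out --moves '[0,0,0,0,0,0.15,0,0,0,0,0,0,0.3,0,0,0,0,0,0,0.45,0,0,0,0,0,0,0.6,0,0,0,0,0,0,0.67,0,0,0,0,0,0,0.67,0,0,0,0,0,0,0.67,0,0,0,0,0,0,0.67,0]'

```text
time: 5.95
tool_pos: [518.5, 62.5, 101.8]
tcp_rot: [-3.141, -0.003, 1.348]
contact_force: [-0.3, -1.6, 1.7]
grip_width: 9.9
```

```bash
python3 to.py 518.4 62.7 101 77.2
python3 - <<'E'
from h import *
b=capture("wrist")[:,:,::-1];a=capture("top")[:,:,::-1];cv2.imwrite("pics/w4f.png",b)
cv2.imwrite("pics/w4.png",np.hstack([cv2.resize(b[50:330,180:460],(400,400)),cv2.resize(a[180:300,270:390],(400,400))]))
E
```

```text
t 5.95 pos [518.5  62.5 101.8] rpy [-1.80e+02 -1.00e-01  7.72e+01] F [-0.3 -1.6  1.7] M [-0.31  0.09 -0.08] w 9.9
shift [ 0.0005 -0.0003  0.0019] rot [-0.001 -0.005  0.001] q6 0.19
```

View pics/w4.png

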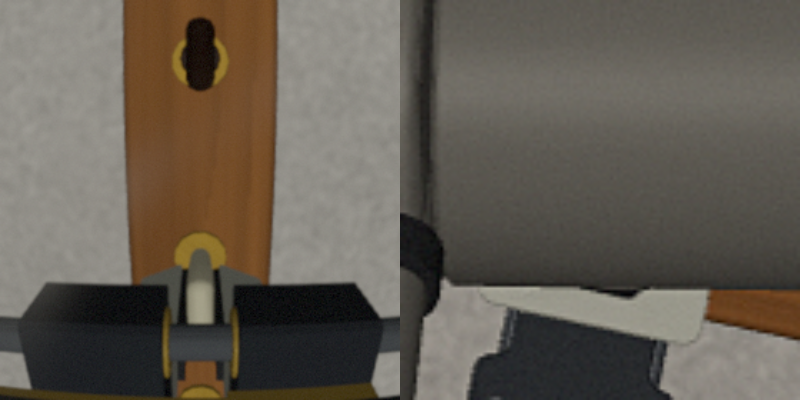

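The button is in line with the neck: in the wrist view the dark peg, the pale button and the head edges all run vertical. I'll press gradually, watching the force.

carry_out --moves '[0,0,0.005,0,0,0,0,0,0,0.01,0,0,0,0,0,0,0.015,0,0,0,0,0,0,0.019,0,0,0,0,0,0,0.022,0,0,0,0,0,0,0.025,0,0,0,0,0,0,0.025,0,0,0,0,0,0,0.025,0,0,0,0]'

```text
time: 6.85
tool_pos: [518.5, 62.5, 92.5]
tcp_rot: [3.141, -0.003, 1.348]
contact_force: [-4.3, -2.7, 8.8]
grip_width: 9.8
```

```bash
python3 to.py 518.4 62.7 88 77.2
```

```text
t 6.85 pos [518.5  62.5  92.5] rpy [ 1.80e+02 -1.00e-01  7.72e+01] F [-4.3 -2.7  8.8] M [-0.36  0.48  0.03] w 9.8
shift [ 0.0003 -0.0004  0.0113] rot [ 0.001 -0.005  0.001] q6 0.19
```

carry_out --moves '[0,0,0.002,0,0,0,0,0,0,0.004,0,0,0,0,0,0,0.006,0,0,0,0,0,0,0.008,0,0,0,0,0,0,0.01,0,0,0,0,0,0,0.011,0,0,0,0,0,0,0.011,0,0,0,0,0,0,0.011,0,0,0,0]'

```text
time: 7.65
tool_pos: [518.6, 62.5, 89.2]
tcp_rot: [3.141, -0.003, 1.348]
contact_force: [-4.8, -1.4, 11.5]
grip_width: 9.8
```

```bash
python3 to.py 518.4 62.7 86 77.2
```

```text
t 7.65 pos [518.6  62.5  89.2] rpy [179.9  -0.2  77.3] F [-4.8 -1.4 11.5] M [-0.42  0.78 -0.04] w 9.8
shift [ 0.0004 -0.0005  0.0081] rot [ 0.002 -0.005  0.002] q6 0.19
```

carry_out --moves '[0,0,0.003,0,0,0,0,0,0,0.004,0,0,0,0,0,0,0.005,0,0,0,0,0,0,0.006,0,0,0,0,0,0,0.006,0,0,0,0,0,0,0.006,0,0,0,0,0,0,0.006,0,0,0,0,0,0,0.006,0,0,0,0]'

```text
time: 8.45
tool_pos: [518.6, 62.5, 88.5]
tcp_rot: [3.14, -0.003, 1.349]
contact_force: [-6.9, -1.6, 16.6]
grip_width: 9.5
```

```bash
python3 to.py 518.4 62.7 86 77.2
```

```text
t 8.45 pos [518.6  62.5  88.5] rpy [179.9  -0.2  77.3] F [-6.9 -1.6 16.6] M [-0.36  1.03  0.  ] w 9.5
shift [ 0.0003 -0.0006  0.0062] rot [ 0.003 -0.005  0.003] q6 0.19
```

carry_out --moves '[0,-0.0005,0.005,0,0,0,0,0,-0.001,0.0055,0,0,0,0,0,-0.001,0.006,0,0,0,0,0,-0.001,0.0065,0,0,0,0,0,-0.001,0.0065,0,0,0,0,0,-0.001,0.0065,0,0,0,0,0,-0.001,0.0065,0,0,0,0,0,-0.001,0.0065,0,0,0,0]'

```text
time: 9.25
tool_pos: [518.5, 62.6, 88.0]
tcp_rot: [3.138, -0.003, 1.35]
contact_force: [-6.6, -1.8, 20.9]
grip_width: 9.7
```

```bash
python3 to.py 518.4 62.7 86 77.2;python3 - <<'E'
from h import *
b=capture("wrist")[:,:,::-1];a=capture("side")[:,:,::-1]
cv2.imwrite("pics/w5.png",np.hstack([cv2.resize(b[50:330,180:460],(400,400)),cv2.resize(a[140:300,220:380],(400,400))]))
E
```

```text
t 9.25 pos [518.5  62.6  88. ] rpy [179.8  -0.2  77.3] F [-6.6 -1.8 20.9] M [-0.44  1.2   0.03] w 9.7
shift [ 0.0003 -0.0005  0.005 ] rot [ 0.007 -0.005  0.005] q6 0.19
```

View pics/w5.png

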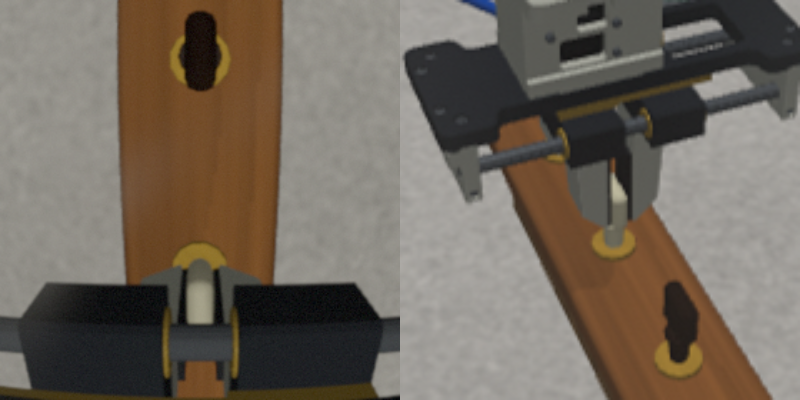

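Pressed home: 20.9 N at 13.8 mm of travel, and still aligned. Unloading, opening, then lifting.

carry_out --moves '[0,0,0.001,0,0,0,0,0,0,0,0,0,0,0,0,0,0,0,0,0,0.1,0,0,0,0,0,0,0.25,0,0,0,0,0,0,0.5,0,0,0,0,0,0,0.5,0,0,0,0,0,0,0.5,0,0,0,0,0,0,0.5]'

```text
time: 10.15
tool_pos: [518.6, 62.6, 87.9]
tcp_rot: [3.138, -0.003, 1.35]
contact_force: [-0.7, -0.2, 0.1]
grip_width: 43.8
```

carry_out --moves '[0,0,-0.03,0,0,0,0.5,0,0,-0.08,0,0,0,0.5,0,0,-0.15,0,0,0,0.5,0,0,-0.22,0,0,0,0.5,0,0,-0.3,0,0,0,0.5,0,0,-0.35,0,0,0,0.5,0,0,-0.35,0,0,0,0.5,0,0,-0.35,0,0,0,0.5]'

```text
time: 10.95
tool_pos: [517.9, 62.3, 228.2]
tcp_rot: [3.137, -0.003, 1.35]
contact_force: [-0.1, 0.6, -0.3]
grip_width: 46.1
```

```bash
python3 to.py 518.4 62.7 228 77.2;python3 - <<'E'
from h import *
c=get_calibration("wrist");b=capture("wrist")[:,:,::-1];a=capture("side")[:,:,::-1]
cv2.imwrite("pics/w6f.png",b);cv2.imwrite("pics/s6f.png",a)
np.save("c6.npy",c["cam_to_world"])
cv2.imwrite("pics/w6.png",np.hstack([cv2.resize(b[60:300,200:440],(400,400)),cv2.resize(a[150:310,220:380],(400,400))]))
E
```

```text
t 10.95 pos [517.9  62.3 228.2] rpy [179.8  -0.2  77.3] F [-0.1  0.6 -0.3] M [-0.06 -0.14 -0.  ] w 46.1
shift [0.0012 0.0011 0.0005] rot [ 0.008 -0.006  0.005] q6 0.19
```

View pics/w6.png

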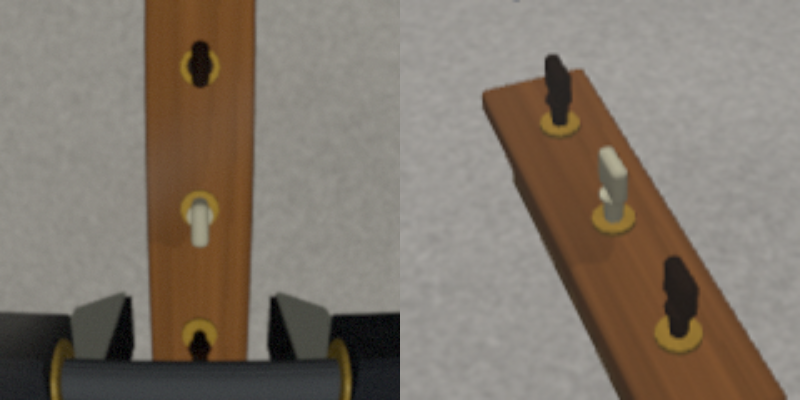

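The pale button now lies along the neck and sits at the same height as the dark ones. I'll measure its angle and height.

Run:
```python
from h import *
c=get_calibration("wrist");c["cam_to_world"]=np.load("c6.npy");k=8
t=cv2.imread("pics/w6f.png");h=cv2.cvtColor(cv2.resize(t,None,fx=k,fy=k,interpolation=cv2.INTER_CUBIC),cv2.COLOR_BGR2HSV)
m=((h[...,1]<80)&(h[...,2]>115)).astype(np.uint8);q=np.zeros_like(m);q[180*k:212*k,308*k:332*k]=1;m*=q
n,l,s,ce=cv2.connectedComponentsWithStats(m);i=1+np.argmax(s[1:,4])
mm=(l==i).astype(np.uint8);mm=cv2.morphologyEx(mm,cv2.MORPH_OPEN,np.ones((41,41)))
ct=max(cv2.findContours(mm,0,2)[0],key=cv2.contourArea)[:,0]
W=np.array([onz("wrist",(p+.5)/k-.5,92.5,c)[:2] for p in ct],np.float32);print(cv2.minAreaRect(W))
M=cv2.moments(W.reshape(-1,1,2));print(.5*np.degrees(np.arctan2(2*M['mu11'],M['mu20']-M['mu02']))%180)
# head edges in the wrist view: direction
hs=cv2.cvtColor(t,cv2.COLOR_BGR2HSV);E=[[],[]]
for v in range(70,230):
    x=np.nonzero(hs[v,250:400,1]>110)[0]+250
    if len(x): E[0].append(onz("wrist",(x.min(),v),45,c)[:2]);E[1].append(onz("wrist",(x.max(),v),45,c)[:2])
for e in E:
    f=cv2.fitLine(np.array(e,np.float32),cv2.DIST_HUBER,0,.01,.01).ravel();print("edge",np.degrees(np.arctan2(f[1],f[0]))%180,f[2:])
# side: top of each button -> height assuming ring-row xy
cs=get_calibration("side");sd=cv2.imread("pics/s6f.png");cv2.imwrite("pics/s6z.png",cv2.resize(sd[165:290,265:350],None,fx=6,fy=6,interpolation=cv2.INTER_CUBIC)[:600])
s0=cv2.imread("pics/side0.png");g=lambda im:cv2.cvtColor(im,cv2.COLOR_BGR2HSV)
for nm,im,r in(("before",s0,(200,225,290,312)),("after",sd,(205,232,305-15,320-8))):
    hh=g(im);mk=(hh[r[0]:r[1],r[2]:r[3],1]<75)&(hh[r[0]:r[1],r[2]:r[3],2]>80);print(nm);print(mk.astype(int))
# projections of expected top centre
f=200/np.tan(np.radians(cs["vfov"]/2));Mi=np.linalg.inv(cs["cam_to_world"])
for z in(106,92,94):
    p=Mi@np.array([518.4,62.7,z,1]);print(z,cs["cx"]-f*p[0]/p[2],cs["cy"]+f*p[1]/p[2])
```

```text
((517.5548095703125, 63.09471130371094), (23.602209091186523, 13.191165924072266), 77.2945785522461)
78.00202134434132
edge 77.138695 [490.38647  91.72833]
edge 77.14051 [557.6546   90.87901]
before
[[0 0 0 0 0 0 0 0 0 0 0 0 0 0 0 0 0 1 1 1 1 1]
 [0 0 0 0 0 0 0 0 0 0 0 0 0 0 0 0 0 1 1 1 1 1]
 [0 0 0 0 0 0 0 0 0 0 0 0 0 0 0 0 0 0 1 1 1 1]
 [0 0 0 0 0 0 0 0 1 1 1 0 0 0 0 0 0 0 0 1 1 1]
 [0 0 0 0 0 0 0 1 1 1 1 1 1 1 1 1 0 0 0 1 1 1]
 [0 0 0 0 0 0 1 1 1 1 1 1 1 1 1 1 1 1 1 1 1 1]
 [0 0 0 0 0 0 1 1 1 1 1 1 1 1 1 1 1 1 1 1 1 1]
 [0 0 0 0 0 0 1 1 1 1 1 1 1 1 1 1 1 1 1 1 1 1]
 [0 0 0 0 0 0 1 1 1 1 1 1 1 1 1 1 1 1 1 1 1 1]
 [0 0 0 0 0 0 1 1 1 1 1 1 1 1 1 1 1 1 1 1 1 1]
 [0 0 0 0 0 0 1 1 1 1 1 1 1 1 1 1 1 1 1 1 1 1]
 [0 0 0 0 0 0 1 1 1 1 1 1 1 1 1 1 1 1 1 1 1 1]
 [0 0 0 0 0 0 1 1 1 1 1 1 1 1 1 1 1 1 1 1 1 1]
 [0 0 0 0 0 0 1 1 1 1 1 1 1 1 1 1 1 1 1 1 1 1]
 [0 0 0 0 0 0 1 1 1 1 1 1 1 1 1 1 1 1 1 1 1 1]
 [0 0 0 0 0 0 1 1 1 1 1 1 1 1 1 1 1 1 1 1 1 1]
 [0 0 0 0 0 0 1 1 1 1 1 1 1 1 1 1 1 1 1 1 1 1]
 [0 0 0 0 0 0 1 1 1 1 1 1 1 1 1 1 1 1 1 1 1 1]
 [0 0 0 0 0 0 0 1 1 1 1 1 1 1 1 1 1 1 1 1 1 1]
 [0 0 0 
[... 971 characters left out ...]
1 1 1 1 1 1 0]
 [0 0 0 0 0 0 0 0 0 0 1 1 1 1 1 1 1 1 1 1 1 0]
 [0 0 0 0 0 0 0 0 0 0 1 1 1 1 1 1 1 1 1 1 1 0]
 [0 0 0 0 0 0 0 0 0 0 1 1 1 1 1 1 1 1 1 1 1 0]
 [0 0 0 0 0 0 0 0 0 0 0 1 1 1 1 1 1 1 1 1 1 0]
 [0 0 0 0 0 0 0 0 0 0 0 1 1 1 1 1 1 1 1 1 1 0]
 [0 0 0 0 0 0 0 0 0 0 1 1 1 1 1 1 1 1 1 1 1 0]
 [0 0 0 0 0 0 0 0 0 0 1 1 1 1 1 1 1 1 1 1 1 0]
 [0 0 0 0 0 0 0 0 0 0 1 1 1 1 1 1 1 1 1 1 1 0]
 [0 0 0 0 0 0 0 0 0 0 1 1 1 1 1 1 1 1 1 1 1 0]
 [0 0 0 0 0 0 0 0 0 0 1 1 1 1 1 1 1 1 1 1 1 0]
 [0 0 0 0 0 0 0 0 0 0 0 1 1 1 1 1 1 1 1 1 0 0]
 [0 0 0 0 0 0 0 0 0 0 0 0 1 1 1 1 1 1 1 0 0 0]]
106 304.7908555787414 205.09439337977494
92 304.8767772906401 213.10016145308492
94 304.86465319623306 211.9704971834064
```

View pics/s6z.png

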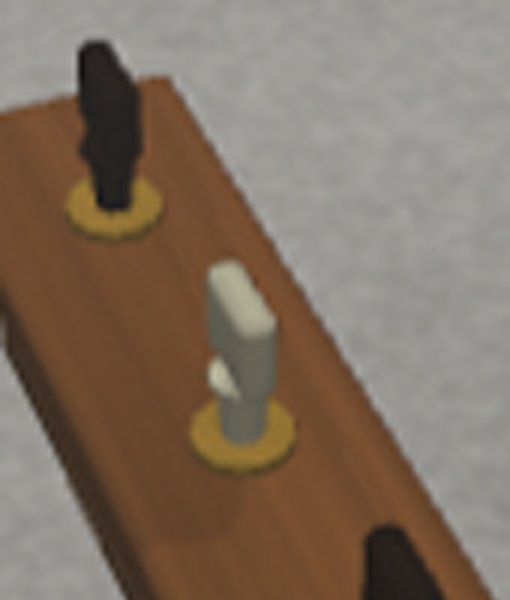

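```bash
python3 -c "
from plant import *
print(get_obs()['time'],close_job())"
```

```text
the job is handed in; nothing more can be done
11.05 None
```

The pale peg is set: its button lies in line with the neck, it is pressed home, and it has held since I let go. I gripped the button across its flats, turned it 50° clockwise, pressed it down, unloaded, opened and lifted clear. I handed the job in at 11.05 s with the robot touching nothing.

- **Angle after release:** the button's axis measured 77.3° by a rectangle fit and 78.0° by image moments. The head edges measured 77.1°, so it is within about 1° of the neck. The two fits disagree slightly because part of the collar was in the mask.
- **Depth:** the tool moved down 13.8 mm while gripping. The push was 9–11 N while the peg slid, then rose to 16.6 N and finally 20.9 N as the taper bit, within the 15–24 N for home. The side view gave a rougher drop of about 13 mm. I did not measure the peg's slide directly, but from where the taper began to bite it should be about 14.5–15 mm.
- **Dark pegs:** I never touched them, and they look unchanged in the last pictures.

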